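# File the cedar plank in the caddy's slot

## Task

Take the brown cedar grilling plank out of the black-based stand and put it away in the slot along the front of the steel caddy's lower level: lower its bottom edge into the slot at about the slant it has in the stand, top towards the open front side, then straighten it upright against the backrest and let go. It must stay standing there, between the two ends of the slot. Leave the dark slate board in the stand and the glass jar standing where it is.

Things in the scene. Friction and masses are not known exactly. Their poses are not given: they have to be found in the camera images.
- cedar: Brown cedar plank, 90 wide (y) x 150 tall (z) x 10 mm thick (x), about 80 g. Origin: centre of its lower edge; z runs up the plank. At the start it leans in a stand, top slanted 25 degrees from vertical to its own -x side, roughly towards the robot. Top 50 mm is free on both faces: grip there across the thickness, about 20 mm below the top edge, fingers along the slanted board; lift straight up.
- slate: Dark grey slate board, same size and frame, 300 g, leaning beside the cedar plank in the stand (120 mm between centres, either way round); stays there. The stand has a dark base plate 6 mm thick; a stop on the boards' +x side, 18 mm above the table, holds their lower edges, and a thin rail under their -x faces carries them 88 mm up the board.
- caddy: Fixed steel caddy. Origin: table height, under the slot's middle; z up, -x the open front. Slot along y: floor at z 6 mm; x -13 to 13, y -69 to 69 mm. Black front lip (-x) top z 20; backrest (+x) of bars, top z 85. A board slanted 25 degrees, top to -x, fits to the floor with its lower edge's middle at x 0 to 7 (aim 3). Upper level behind, z 75; fixed tins on it from x 107, tops z 132 mm.
- jar: Small glass jar with steel screw lid, 56 mm in diameter, 75 mm tall, standing on the table between stand and caddy. Origin: centre of its underside; z up. Leave it alone.
Mind the look-alikes: they are no part of the job. What is shaped like the caddy but green or purple is not meant.

How it is judged (in metres and radians):
On the way:
1. The plank's lower edge is in the slot, below the lip's top, while the plank still leans at least 15 degrees (z of cedar in the frame of caddy below 0.02 m and x of cedar in the frame of caddy between -0.015 and 0.015 m and y of cedar in the frame of caddy between -0.03 and 0.03 m and angle between cedar's own z axis and vertical above 0.26 rad), for 0.1 s.
At the end, for the whole second after the job is handed in: The cedar plank stands on the slot's floor (lower edge less than 6 mm above it, within the slot's width and between its ends), within 14 degrees of vertical, at rest and released; the slate board and the jar are within 30 mm of where they began, the jar upright (z of cedar in the frame of caddy below 0.012 m and x of cedar in the frame of caddy between -0.015 and 0.015 m and y of cedar in the frame of caddy between -0.03 and 0.03 m and angle between cedar's own z axis and vertical below 0.24 rad and angle between the x axis of cedar and the x axis of caddy, either way round below 0.3 rad and linear speed of cedar below 0.02 m/s and angular speed of cedar below 0.2 rad/s and distance of each of slate, jar from where it was at the start of the episode below 0.03 m and angle between jar's own z axis and vertical below 0.2 rad); the robot touches nothing.
It fails at once if the slate board is taken from or knocked out of its place (more than 40 mm) (distance of slate from where it was at the start of the episode above 0.04 m).
It fails at once if the glass jar is tipped over (angle between jar's own z axis and vertical above 0.6 rad).
It also fails if it takes over 48 s, if anything falls off the work surface, if the arm or the gripper's body presses on something with over 40 N, if the wrist force passes 120 N, or if a joint passes its speed limit or range.

## Robot

A 6-joint arm with a two-finger parallel gripper is mounted at the origin on the work surface. World frame = base frame: x ahead of the robot, y to its left, z up, the work surface at z = 0. Lengths are in mm, angles in rad, forces in N, time in s.
With the tool pointing down it reaches from about 350 to 875 mm from the base axis. Payload 4.2 kg.
Tool frame: the origin (TCP) lies between the finger pads; the fingertips stand 17 mm ahead of it and the grasp point (between the pads) lies 2 mm behind it (nose_length is the distance from the TCP to the fingertips, in mm); z points along the fingers, y is the direction in which the jaws open and shut (so a half turn about z gives the same grasp; the last joint's range is limited). The gripper opens to 85 mm and grips with 20 to 120 N. Pads are 22 mm wide; open, the fingers measure 114 mm over their backs; the gripper's body (76 mm by 85 mm) begins 54 mm behind the grasp point. The pads swing forward as they close: fully open they stand 13 mm farther back than shut.
Start: joints at [-0.959, 0.385, 0.008, 0, -1.194, -0.259], TCP at [215.969, -586.478, 248.312] pointing down, gripper open.
Joint ranges: [-3.14, 3.14], [-1.21, 2.06], [-1.07, 1.41], [-3.16, 2.05], [-2.99, -0.16], [-3.1, 3.1]. Speed limits (rad/s): [2.79, 2.79, 3.14, 3.14, 3.14, 3.14].

## Interface

Orientations are given as a unit quaternion [x, y, z, w].
In Python, from bench import * gives the robot as it stands.
- The arm moves only by the tool jog_arm, never from a script. Its argument "increments" is a list of rows, each a list of 4 numbers: the shift along the tool's x, y, z in m, then the turn about the tool's z in degrees. A call has 1 to 10 rows; each row is the pose to reach, as a shift and turn from the pose measured when the call began, along the tool's axes at that moment; what a row does not reach only later rows make up. A row lasts 1/8 s, in which the tool goes at most 62.5 mm and 10.7 degrees, less where a joint would pass 70% of its speed; a pose out of reach is approached as far as the arm can. A call with a gripper value outside its range is refused whole. "hand" is the gripper's target within -1 to 1 (fully open at 1, half-way at 0, shut at -1), set as the call begins (left out, the last holds). The fingers move at their own pace and stop on an object; the grip force is fixed at half the most. Time passes only in rows, so rows that repeat a pose let the fingers close. It gives the time, the measured TCP pose, the force and the opening at its end, in the units of the state.
- read_state(): the state, without advancing time (a new reading comes with each control period).
- get_image(name): name is "scene" or "side" or "wrist"; returns the picture (420x560x3 uint8, red, green, blue); there is no depth.
- calibration(name): a dict with "fx", "fy", "cx", "cy" (pixels), "D" ([k1, k2, p1, p2, k3] as OpenCV has them; the pictures are not rectified), "position" and "rotation" of the camera in the world; the wrist camera has in their place "hand_eye" (4x4, takes a point from camera to tool coordinates, whose origin is the TCP and whose axes are the flange's). Camera axes: x right, y up, looking along -z (the intrinsics and any distortion apply to the point x, -y, -z); pixel columns grow to the right and rows downward; lengths in mm; the calibration is good to about 2 mm. A picture is of the moment at which its call begins: read the wrist's pose just before it. calibration takes no time and is no camera call.
- job_done(): hands the job in, once; it reports no verdict.
The state is a dict: "clock": time; "joints": joint angles; "joint_vel": joint speeds; "joint_efforts": joint torques, N m; "position": TCP position; "ee_rot": TCP orientation; "contact_force": force on the tool from outside, world axes, zero at the start; "wrist_torque": the same for the moment, N m; "gripper_width": finger opening in mm.
Only numpy, scipy, OpenCV 4.12 (cv2) and the standard library are available. Lean on these libraries where they do the work, as an engineer would, in place of code of your own. Each camera call takes 0.05 s, during which the arm holds its last target.

## Working session

There is one attempt and no reset: what is moved stays moved. The work goes in short steps, Python scripts to look and compute and a tool call to move; the robot and the scene stay as the last step left them, time stands still between calls to the robot, and variables do not carry over. Pictures are saved under pics/ and viewed, and the job is handed in when it is done.

Besides the shell and the picture viewer there is one more tool, called after "Emit:" as name(argument=value, ...), one argument or row to a line, values as JSON. jog_arm: Moves the arm, as the interface text tells. Its arguments: {"type":"object","properties":{"increments":{"type":"array"},"hand":{"type":"number"}},"required":["increments"]}

```bash
mkdir -p pics; ls; python3 - <<'E'
from bench import *
import cv2
s=read_state(); print(s)
for n in ["scene","side","wrist"]:
    print(n,calibration(n))
    im=get_image(n); cv2.imwrite(f"pics/{n}0.png",im[:,:,::-1])
E
```

```text
pics
{'clock': 0.0, 'joints': array([-9.59376136e-01,  3.85535516e-01,  6.63810755e-03, -5.09263786e-04,
       -1.19400404e+00, -2.58565952e-01]), 'joint_vel': array([-1.30421060e-03, -6.84338185e-04,  4.07118697e-04,  4.85127641e-04,
        5.64697051e-04,  8.29367556e-05]), 'joint_efforts': array([ 4.41720908e-05, -3.92291272e+01,  1.88399702e+01,  4.18621391e+00,
       -4.62557116e-03, -2.23628348e-05]), 'position': array([ 215.79926068, -585.98016642,  247.23753118]), 'ee_rot': array([-1.75420699e-01,  9.84492973e-01,  1.05427310e-03, -2.28923346e-04]), 'contact_force': array([ 0.22463602,  0.63118579, -0.44351401]), 'wrist_torque': array([-0.02712565,  0.00813998, -0.02093381]), 'gripper_width': 85.37324091182559}
scene {'fx': 546.0812251583948, 'fy': 546.0812251583948, 'cx': 275.03468515375226, 'cy': 196.6531008754185, 'D': array([0.07457411, 0.        , 0.        , 0.        , 0.        ]), 'position': array([1107.41633547, -822.40619244, 1253.23824566]), 'rotation': array([0.30897192, 0.11178299, 0.31666065, 0.88981288])}
side {'fx': 394.9869266060157, 'fy': 394.9869266060157, 'cx': 283.9338969857642, 'cy': 208.76346721717005, 'D': array([-0.04222181,  0.        ,  0.        ,  0.        ,  0.        ]), 'position': array([ 51.0764727 , 865.96414428, 843.05070993]), 'rotation': array([-0.09538315,  0.42970047,  0.87908343, -0.18295322])}
wrist {'fx': 301.0493204254006, 'fy': 301.0493204254006, 'cx': 284.58394659862336, 'cy': 208.39408355891072, 'D': array([0.01564469, 0.        , 0.        , 0.        , 0.        ]), 'hand_eye': array([[ 4.11545545e-04,  9.59024620e-01,  2.83322447e-01,
         7.22375139e+01],
       [ 9.99999108e-01, -3.45669929e-05, -1.33556160e-03,
         8.78697437e-01],
       [-1.27104285e-03,  2.83322744e-01, -9.59023778e-01,
        -1.25377773e+02],
       [ 0.00000000e+00,  0.00000000e+00,  0.00000000e+00,
         1.00000000e+00]])}
```

View pics/scene0.png

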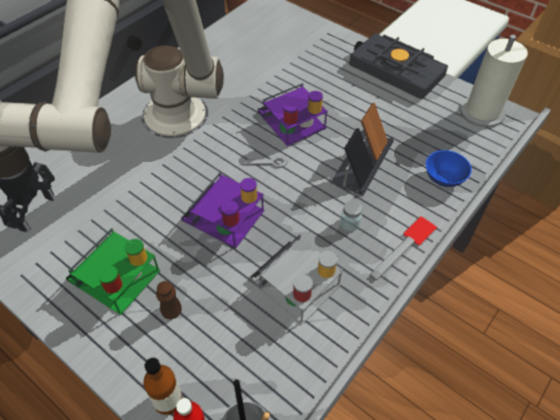

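View pics/side0.png

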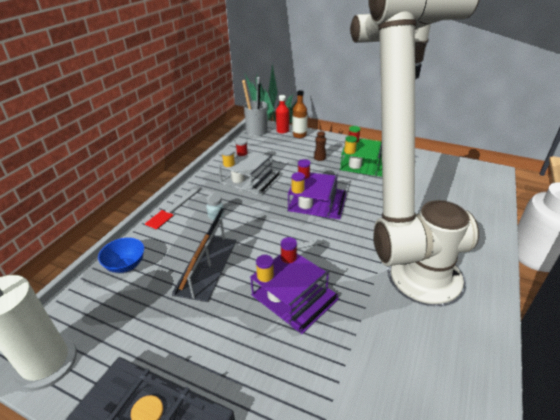

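View pics/wrist0.png

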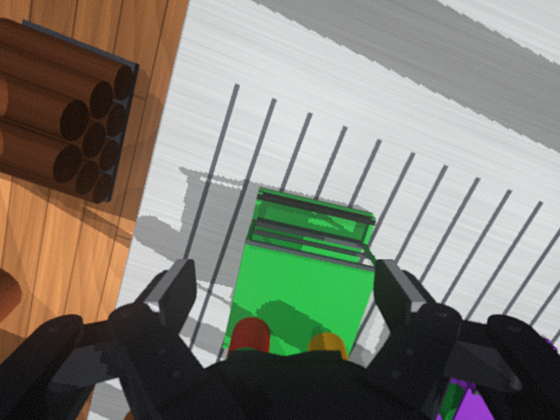

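The scene picture shows the purple caddies at (293,113) and (225,208), the green one at (115,270) and the bare steel one at (298,275), which has its black lip at about (277,257). The stand is at (362,160), with the brown cedar at (375,130) and the dark slate at (358,158). The jar is at (351,215). I'll confirm these with enlarged crops and work out rough coordinates.

```bash
cat > h.py <<'E'
import numpy as np, cv2
from scipy.spatial.transform import Rotation as R
from bench import *
F=np.diag([1.,-1,-1])
def cam(name,st=None):
    c=calibration(name); K=np.array([[c['fx'],0,c['cx']],[0,c['fy'],c['cy']],[0,0,1]])
    if name=='wrist':
        H=np.array(c['hand_eye']); Rt=R.from_quat(st['ee_rot']).as_matrix()
        Rw=Rt@H[:3,:3]; p=Rt@H[:3,3]+st['position']
    else: Rw=R.from_quat(c['rotation']).as_matrix(); p=np.array(c['position'])
    return K,np.array(c['D'],float),Rw,p
def proj(C,P):
    K,D,Rw,p=C; Q=(np.atleast_2d(P)-p)@Rw@F
    return cv2.projectPoints(Q,np.zeros(3),np.zeros(3),K,D)[0][:,0]
def ray(C,px):
    K,D,Rw,p=C; u=cv2.undistortPoints(np.array(px,float).reshape(-1,1,2),K,D)[:,0]
    d=np.c_[u,np.ones(len(u))]@F@Rw.T
    return p,d/np.linalg.norm(d,axis=1)[:,None]
def onz(C,px,z):
    p,d=ray(C,px); return p+d*((z-p[2])/d[:,2])[:,None]
def crop(im,x0,y0,x1,y1,k,fn):
    cv2.imwrite(fn,cv2.resize(im[y0:y1,x0:x1],None,fx=k,fy=k,interpolation=cv2.INTER_CUBIC))
E
python3 - <<'E'
from h import *
s=cv2.imread('pics/scene0.png'); d=cv2.imread('pics/side0.png')
crop(s,320,90,480,210,5,'pics/c1.png')
crop(s,230,190,390,310,5,'pics/c2.png')
crop(d,150,140,310,260+50,4,'pics/c3.png')
C=cam('scene')
for n,px,z in [('lip ends',[[254,277],[300,238]],20),('jar',[[351,225]],0),('stand',[[340,185],[390,150]],0)]:
    print(n,onz(C,px,z).round())
E
```

```text
lip ends [[ 612. -308.   20.]
 [ 630. -137.   20.]]
jar [[706.  -1.   0.]]
stand [[599.  99.   0.]
 [638. 314.   0.]]
```

View pics/c1.png

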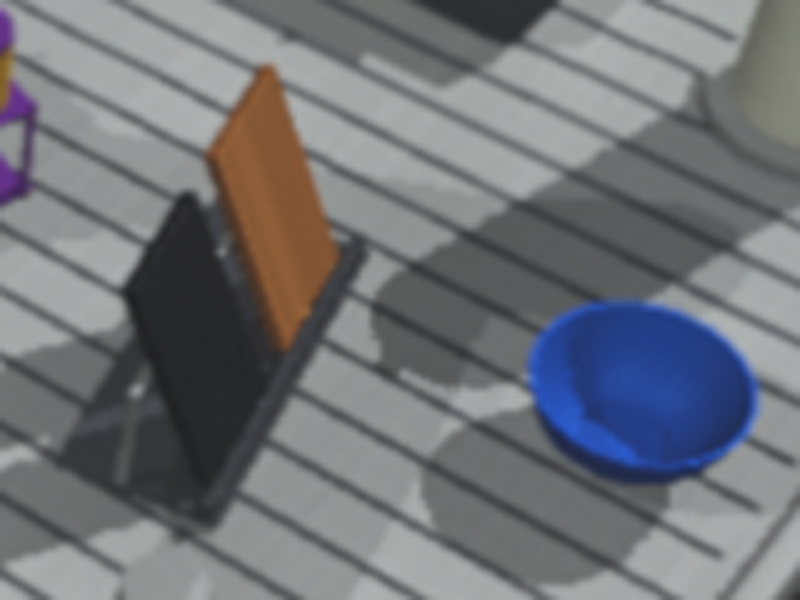

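View pics/c2.png

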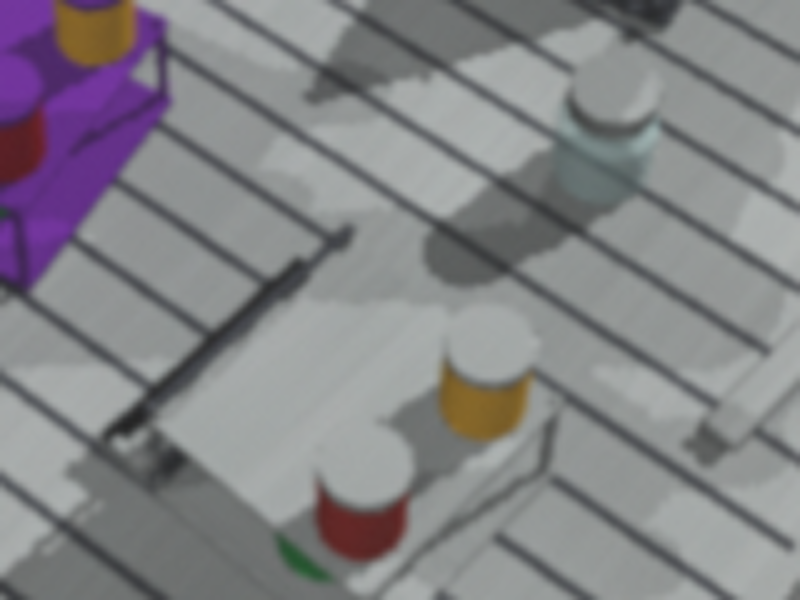

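View pics/c3.png

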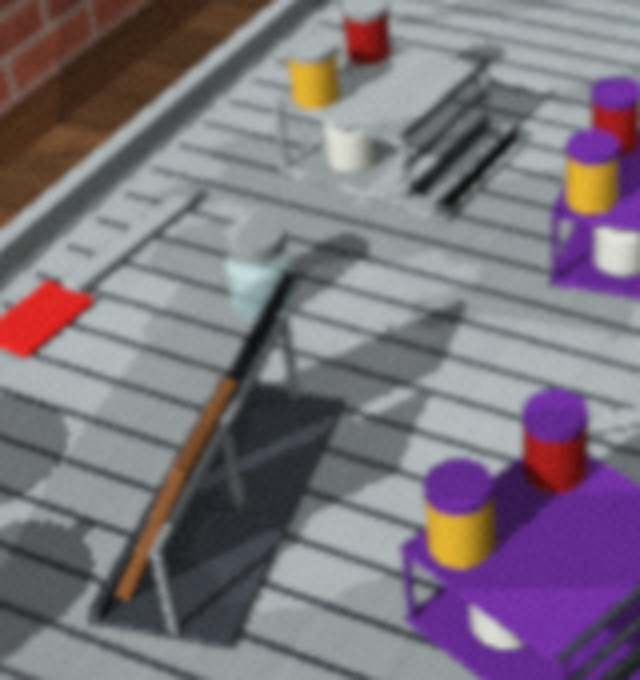

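Identity is settled. The bare steel caddy, with grey shelf and black lip, is at (298,275); the purple and green ones are decoys. The cedar is the brown board at (375,130) on the far (+y) side, and the slate is the dark one at (358,158). Next I'll do a rough model fit from the corners.

```bash
cat >> h.py <<'E'
def board(p,L=25):  # p: x,y,z,yaw(deg) -> R, origin
    return R.from_euler('z',p[3],degrees=True).as_matrix()@R.from_euler('y',-L,degrees=True).as_matrix(), np.array(p[:3])
def bpts(p,pts,L=25):
    Rm,o=board(p,L); return np.array(pts,float)@Rm.T+o
def cpts(p,pts): # x,y,yaw
    return np.array(pts,float)@R.from_euler('z',p[2],degrees=True).as_matrix().T+np.array([p[0],p[1],0])
E
python3 - <<'E'
from h import *
from scipy.optimize import least_squares
C=cam('scene')
px=np.array([[373.4,103.2],[361.8,121],[387.6,143],[377,160]])
m=[[5,45,150],[5,-45,150],[5,45,0],[5,-45,0]]
f=lambda p:(proj(C,bpts(p,m))-px).ravel()
r=least_squares(f,[640,230,10,-10]);print(r.x.round(1),r.fun.round(1))
# slate
o=np.array([320,90]);px2=np.array([[190,192],[126,292],[268,380],[210,485]])/5+o
f2=lambda p:(proj(C,bpts(p,m))-px2).ravel()
r2=least_squares(f2,[620,110,10,-10]);print(r2.x.round(1),r2.fun.round(1))
print(proj(cam('side'),bpts(r.x,m+[[-5,a,b] for _,a,b in m])).round())
# caddy
o=np.array([230,190]);P=np.array([[110,437],[350,228]])/5+o
print(onz(C,P,85).round(),onz(C,P,20).round())
st=read_state();print(st['clock'])
t=R.from_quat(st['ee_rot']).as_matrix();print(t.round(3))
E
```

```text
[618.9 285.6   5.2  11. ] [ 0.8 -0.4  0.6  0.6 -0.6 -1.  -0.8  0.8]
[640.8 171.9   3.1  12.3] [ 0.2 -0.6  1.  -0.1 -1.1  0.7 -0.3  0.1]
[[192. 258.]
 [205. 235.]
 [178. 290.]
 [191. 267.]
 [196. 260.]
 [209. 237.]
 [181. 292.]
 [194. 268.]]
[[ 635. -339.   85.]
 [ 651. -167.   85.]] [[ 608. -312.   20.]
 [ 625. -131.   20.]]
0.15
[[-0.938 -0.345 -0.001]
 [-0.345  0.938  0.002]
 [ 0.     0.002 -1.   ]]
```

Emit:
jog_arm(
  increments=[
    [-0.524,0.197,-0.053,-64.5],
    [-0.524,0.197,-0.053,-64.5],
    [-0.524,0.197,-0.053,-64.5],
    [-0.524,0.197,-0.053,-64.5],
    [-0.524,0.197,-0.053,-64.5],
    [-0.524,0.197,-0.053,-64.5],
    [-0.524,0.197,-0.053,-64.5],
    [-0.524,0.197,-0.053,-64.5],
    [-0.524,0.197,-0.053,-64.5],
    [-0.524,0.197,-0.053,-64.5],
  ],
)

```text
clock: 1.4
position: [642.3, -216.9, 299.2]
ee_rot: [-0.676, 0.737, 0.001, 0.0]
contact_force: [-0.6, -1.4, -0.0]
gripper_width: 85.1
```

```bash
cat > look.py <<'E'
import sys
from h import *
import pickle
st=read_state(); im=get_image('wrist')[:,:,::-1]
cv2.imwrite(f'pics/{sys.argv[1]}.png',im); pickle.dump(st,open(f'pics/{sys.argv[1]}.pkl','wb'))
print(st['clock'],st['position'].round(1),R.from_quat(st['ee_rot']).as_matrix().round(3).tolist(),st['gripper_width'],st['joints'].round(3))
E
python3 look.py w1
```

```text
1.4 [ 642.3 -216.9  299.2] [[-0.087, -0.996, -0.002], [-0.996, 0.087, 0.002], [-0.002, 0.002, -1.0]] 85.07645926633748 [-0.089  0.453  0.242 -0.002 -1.362  0.002]
```

View pics/w1.png

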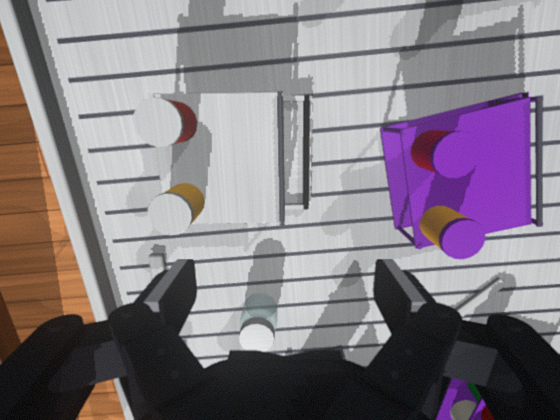

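The wrist view shows the steel caddy at (230,155), with the black lip at x≈308, rows 95–208, and the backrest top at x≈282. The jar is at (257,325). I'll enlarge the slot.

```bash
python3 - <<'E'
from h import *
im=cv2.imread('pics/w1.png'); crop(im,230,80,350,220,4,'pics/w1c.png')
E
```

```text
(no output)
```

View pics/w1c.png

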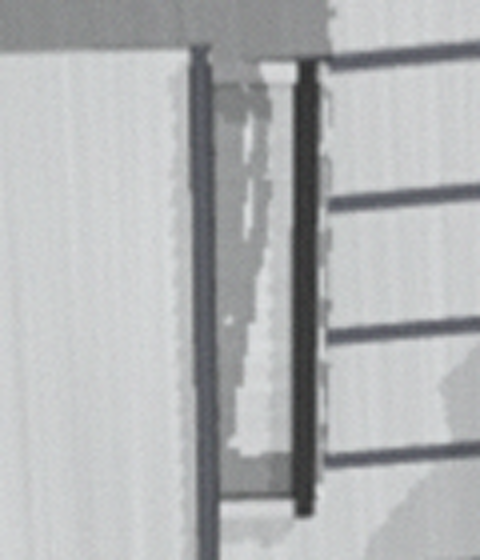

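```bash
python3 - <<'E'
from h import *
import pickle
st=pickle.load(open('pics/w1.pkl','rb')); C=cam('wrist',st)
q=lambda a:(np.array(a,float)/4+[230,80])
L=onz(C,q([[297,62],[295,512],[318,62],[314,512]]),20); print(L.round(1))
B=onz(C,q([[215,50],[218,550],[193,50],[199,550]]),85);print(B.round(1))
E_=onz(C,q([[217,86],[290,86],[218,495],[292,495]]),20);print(E_.round(1))
d=L[0]-L[1];print('yaw',np.degrees(np.arctan2(-d[0],d[1])), np.linalg.norm(d))
d=B[0]-B[1];print('yaw',np.degrees(np.arctan2(-d[0],d[1])), np.linalg.norm(d))
# jar
print(onz(C,[[257,337]],75))
E
```

```text
[[ 607.8 -313.3   20. ]
 [ 618.5 -166.    20. ]
 [ 601.2 -312.7   20. ]
 [ 611.9 -165.4   20. ]]
[[ 633.6 -314.1   85. ]
 [ 644.9 -175.9   85. ]
 [ 639.4 -314.6   85. ]
 [ 650.5 -176.4   85. ]]
[[ 633.5 -308.4   20. ]
 [ 610.5 -306.4   20. ]
 [ 644.9 -174.5   20. ]
 [ 619.2 -172.3   20. ]]
yaw 175.83180723581367 147.71429280259167
yaw 175.33359343548892 138.67712589367346
[[698.18669501  -2.50283428  75.        ]]
```

Caddy frame is at about (626.3, -240.5) with yaw -4.4°; the lip and the backrest agree to about 1 mm. Next I'll look at the stand.

Emit:
jog_arm(
  increments=[
    [-0.501,0.086,-0.021,-16],
    [-0.501,0.086,-0.021,-16],
    [-0.501,0.086,-0.021,-16],
    [-0.501,0.086,-0.021,-16],
    [-0.501,0.086,-0.021,-16],
    [-0.501,0.086,-0.021,-16],
    [-0.501,0.086,-0.021,-16],
    [-0.501,0.086,-0.021,-16],
    [-0.501,0.086,-0.021,-16],
    [-0.501,0.086,-0.021,-16],
  ],
)

```text
clock: 2.7
position: [599.6, 287.5, 321.1]
ee_rot: [0.771, -0.637, -0.002, 0.001]
contact_force: [-0.6, -0.1, -0.1]
gripper_width: 85.5
```

```bash
python3 look.py w2
```

```text
2.7 [599.6 287.5 321.1] [[0.189, -0.982, -0.003], [-0.982, -0.189, 0.001], [-0.002, 0.003, -1.0]] 85.48356104145019 [ 0.688  0.421  0.246 -0.003 -1.397 -0.498]
```

View pics/w2.png

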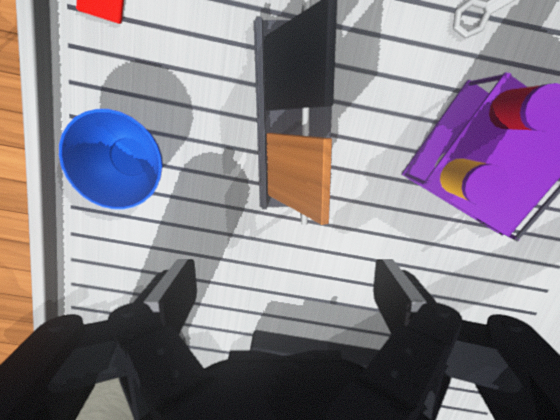

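```bash
python3 - <<'E'
from h import *
im=cv2.imread('pics/w2.png'); crop(im,240,100,360,240,4,'pics/w2c.png')
E
```

```text
(no output)
```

View pics/w2c.png

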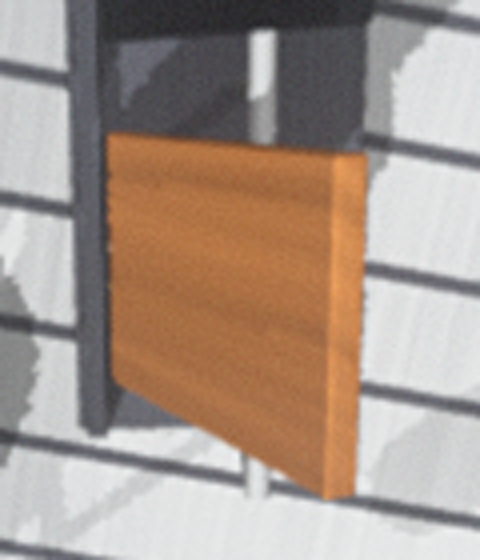

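Enlarged, the wrist view confirms the brown cedar leaning with its top to the right (robot side). The top edge runs from px (323,138) to (321,224), and the slate is above it in the picture.

```bash
python3 - <<'E'
from h import *
import pickle
from scipy.optimize import least_squares
st=pickle.load(open('pics/w2.pkl','rb')); C=cam('wrist',st); S=cam('scene')
px=np.array([[333,153],[325,498],[367,155],[357,494]])/4+[240,100]
m=[[5,-45,150],[5,45,150],[-5,-45,150],[-5,45,150]]
spx=np.array([[373.4,103.2],[361.8,121],[387.6,143],[377,160]]); sm=[[5,45,150],[5,-45,150],[5,45,0],[5,-45,0]]
f=lambda p:np.r_[(proj(C,bpts(p[:4],m,p[4]))-px).ravel(),0.3*(proj(S,bpts(p[:4],sm,p[4]))-spx).ravel(),(p[4]-25)/2,(p[2]-8)/3]
r=least_squares(f,[620,285,8,11,25]);print(r.x.round(1),r.fun.round(1))
p=r.x
print('top centre',bpts(p[:4],[[0,0,150]],p[4]),'130',bpts(p[:4],[[0,0,130]],p[4]))
print(proj(C,bpts(p[:4],[[5,-45,0],[5,45,0]],p[4])), (np.array([[108,133],[112,380]])/4+[240,100]))
E
```

```text
[621.5 284.8   6.7  11.7  25.6] [ 0.   0.2  0.   0.5  0.1 -0.7 -0.1  0.1  0.2 -0.   0.2  0.3 -0.  -0.3
  0.   0.3  0.3 -0.4]
top centre [[557.92039288 271.68356384 141.87855403]] 130 [[566.39669148 273.43418248 123.84836556]]
[[265.15077428 133.00519291]
 [267.08491369 195.00297702]] [[267.   133.25]
 [268.   195.  ]]
```

Cedar is at bottom (621.5, 284.8) with yaw 11.7° and lean 25.6°; the top centre is at (558, 272, 142). The jog interface keeps the tool vertical and can't tilt it along the slant. My plan is:

1. Straddle the top with open fingers, push the plank upright against the stop and grip it.
2. Insert it in the slot.
3. Open part-way so it leans on the -x finger at more than 15°.
4. Straighten it with that finger.

First I'll lower around the top.

Emit:
jog_arm(
  increments=[
    [0.007,0.019,0.06,-0.8],
    [0.007,0.019,0.12,-0.8],
    [0.007,0.019,0.12,-0.8],
    [0.007,0.019,0.155,-0.8],
    [0.007,0.019,0.191,-0.8],
    [0.007,0.019,0.191,-0.8],
    [0.007,0.019,0.191,-0.8],
  ],
  hand=1,
)

```text
clock: 3.62
position: [584.1, 276.9, 133.9]
ee_rot: [0.775, -0.632, -0.0, -0.002]
contact_force: [0.4, 0.8, 0.4]
gripper_width: 85.5
```

```bash
python3 look.py w3; python3 - <<'E'
from h import *
s=get_image('side')[:,:,::-1]; cv2.imwrite('pics/side3.png',s); crop(s,140,170,280,310,4,'pics/side3c.png')
E
```

```text
3.625 [584.1 276.9 133.9] [[0.201, -0.98, 0.002], [-0.98, -0.201, 0.004], [-0.003, -0.003, -1.0]] 85.4637048095259 [ 0.692  0.513 -0.086 -0.002 -0.968 -0.488]
```

View pics/w3.png

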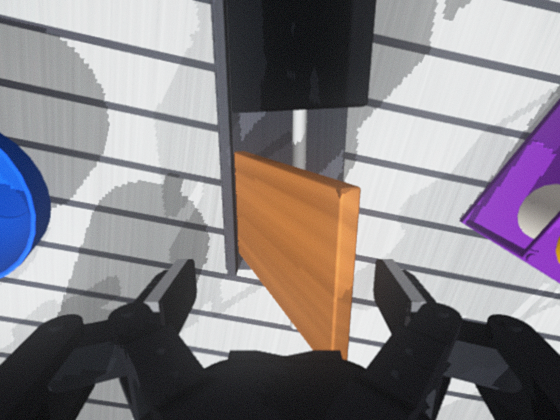

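View pics/side3c.png

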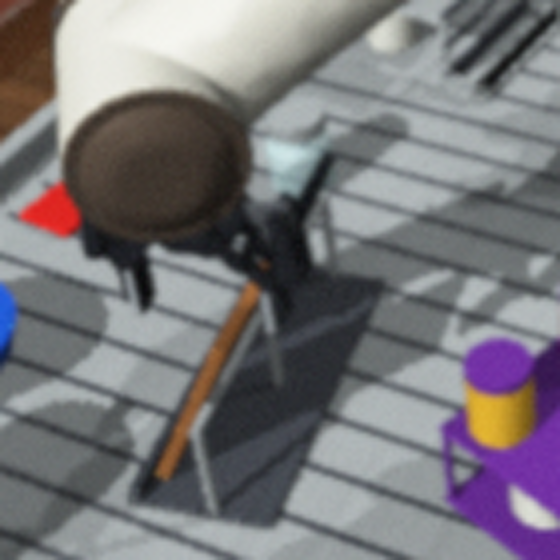

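The wrist view shows the cedar's top, px (345,190)–(340,350), between the open fingers at px 195 and 378. Next I'll shift +x to push it upright while closing part-way.

Emit:
jog_arm(
  increments=[
    [0,-0.008,0.002,0],
    [0,-0.016,0.004,0],
    [0,-0.022,0.004,0],
    [0,-0.028,0.004,0],
    [0,-0.033,0.004,0],
    [0,-0.033,0.004,0],
  ],
  hand=0.2,
)

```text
clock: 4.47
position: [616.2, 283.8, 129.4]
ee_rot: [0.775, -0.632, -0.001, -0.002]
contact_force: [-0.5, 0.9, -0.5]
gripper_width: 51.2
```

```bash
python3 look.py w4
```

```text
4.475 [616.2 283.8 129.4] [[0.201, -0.98, 0.001], [-0.98, -0.201, 0.004], [-0.004, -0.002, -1.0]] 51.21644829681382 [ 0.668  0.566 -0.001 -0.003 -1.    -0.464]
```

View pics/w4.png

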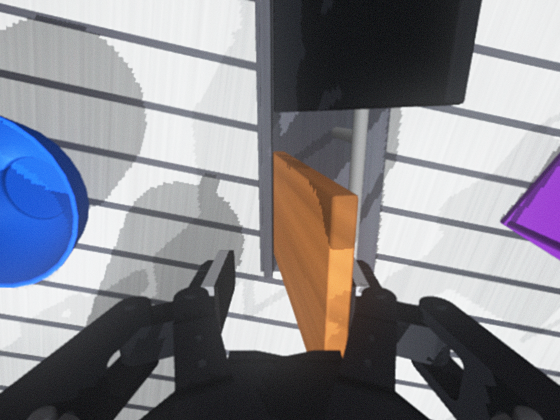

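The plank now leans about 10° on the -x finger (top edge px 330–355), and its foot is still at the stop. Closing.

Emit:
jog_arm(
  increments=[
    [0,0,0,0],
    [0,0,0,0],
    [0,0,0,0],
    [0,0,0,0],
    [0,0,0,0],
    [0,0,0,0],
    [0,0,0,0],
  ],
  hand=-1,
)

```text
clock: 5.4
position: [615.8, 283.7, 129.4]
ee_rot: [0.775, -0.632, -0.001, -0.002]
contact_force: [-1.2, 0.2, -1.2]
gripper_width: 9.3
```

```bash
python3 look.py w5
```

```text
5.4 [615.8 283.7 129.4] [[0.201, -0.98, 0.001], [-0.98, -0.201, 0.004], [-0.004, -0.002, -1.0]] 9.34074131288742 [ 0.669  0.566 -0.002 -0.003 -1.    -0.464]
```

View pics/w5.png

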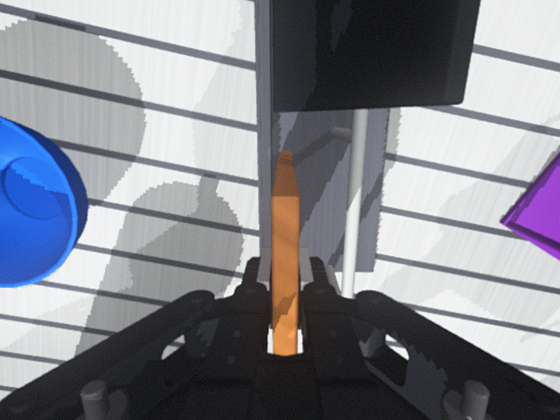

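Gripped upright (width 9.3 mm); the board appears end-on at px (285,153–350). Lifting straight up.

Emit:
jog_arm(
  increments=[
    [0,0,-0.02,0],
    [0,0,-0.06,0],
    [0,0,-0.11,0],
    [0,0,-0.16,0],
    [0,0,-0.19,0],
    [0,0,-0.19,0],
  ],
)

```text
clock: 6.2
position: [616.6, 283.4, 322.8]
ee_rot: [0.775, -0.632, 0.0, -0.005]
contact_force: [-0.0, -0.3, -1.7]
gripper_width: 9.6
```

```bash
python3 look.py w6;python3 - <<'E'
from h import *
s=get_image('side')[:,:,::-1]; cv2.imwrite('pics/side6.png',s)
s=get_image('scene')[:,:,::-1]; cv2.imwrite('pics/scene6.png',s)
E
```

```text
6.2 [616.6 283.4 322.8] [[0.201, -0.98, 0.007], [-0.98, -0.201, 0.008], [-0.006, -0.008, -1.0]] 9.587410085680624 [ 0.668  0.44   0.278 -0.002 -1.399 -0.465]
```

View pics/w6.png

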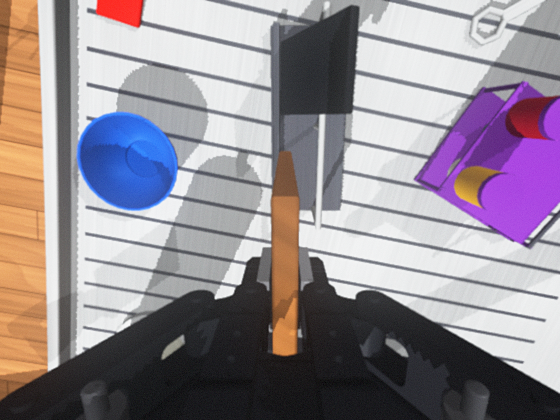

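View pics/side6.png

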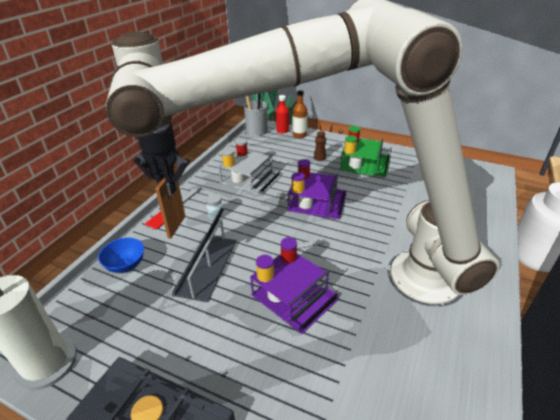

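View pics/scene6.png

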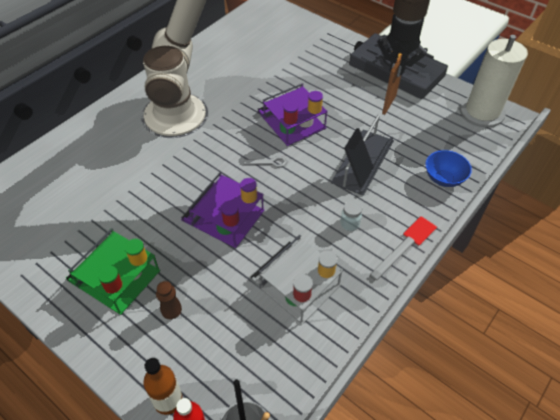

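```bash
python3 - <<'E'
from h import *
im=cv2.imread('pics/w6.png'); crop(im,245,130,325,230,6,'pics/w6c.png')
E
```

```text
(no output)
```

View pics/w6c.png

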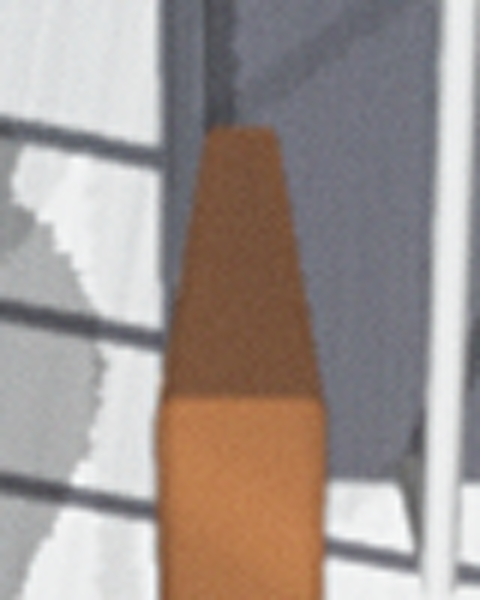

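```bash
python3 - <<'E'
from h import *
from scipy.optimize import least_squares
c=calibration('wrist'); K=np.array([[c['fx'],0,c['cx']],[0,c['fy'],c['cy']],[0,0,1]]);H=np.array(c['hand_eye'])
px=np.array([[162,398],[325,398],[208,128],[276,128]])/6+[245,130]
m=np.array([[45,-5,-150],[45,5,-150],[45,-5,0],[45,5,0]],float) # tool coords rel to bottom centre (z down)
def pr(p):
    Rm=R.from_rotvec([p[3],0,0]).as_matrix()
    P=m@Rm.T+p[:3]
    Q=(P-H[:3,3])@H[:3,:3]@F
    return cv2.projectPoints(Q,np.zeros(3),np.zeros(3),K,np.array(c['D']))[0][:,0]
r=least_squares(lambda p:(pr(p)-px).ravel(),[0,0,120,0]);print(r.x.round(3),r.fun.round(2))
E
```

```text
[ 8.40000e-02  9.98000e-01  1.27677e+02 -2.00000e-03] [-0.59 -0.22  0.59 -0.2  -0.36  0.49  0.36  0.5 ]
```

The board sits centred in the grip: offset 1 mm, vertical, bottom about 125 mm below the TCP. Carrying it over the slot.

Emit:
jog_arm(
  increments=[
    [0.04,0.007,0,1],
    [0.09,0.016,0,3],
    [0.15,0.027,0,6],
    [0.21,0.038,0,9],
    [0.27,0.049,0,12],
    [0.33,0.06,0,14],
    [0.39,0.071,0,16],
    [0.45,0.082,0,16],
    [0.5,0.091,0,16],
    [0.516,0.094,0,16],
  ],
)

```text
clock: 7.6
position: [625.6, -244.4, 313.0]
ee_rot: [-0.678, 0.735, 0.004, -0.001]
contact_force: [-0.6, 0.7, -0.7]
gripper_width: 9.4
```

Emit:
jog_arm(
  increments=[
    [0,0,0.02,0],
    [0,0,0.05,0],
    [0,0,0.08,0],
    [0,0,0.08,0],
  ],
)

```text
clock: 8.1
position: [623.2, -243.0, 228.7]
ee_rot: [-0.678, 0.735, 0.007, -0.004]
contact_force: [1.0, -0.7, -0.4]
gripper_width: 9.4
```

```bash
python3 look.py w7
```

```text
8.1 [ 623.2 -243.   228.7] [[-0.08, -0.997, -0.016], [-0.997, 0.08, 0.005], [-0.004, 0.016, -1.0]] 9.37314784867275 [-0.132  0.48   0.112 -0.004 -1.219  0.053]
```

View pics/w7.png

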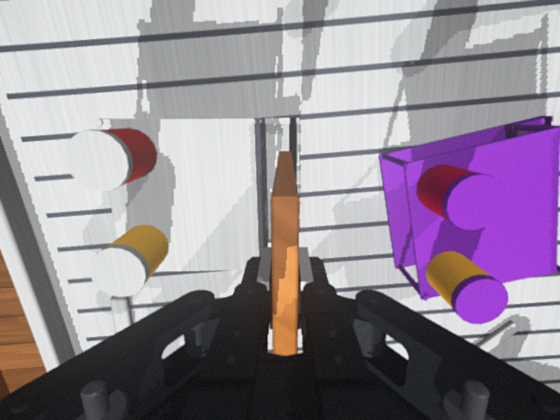

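The slot appears between the backrest line (px x≈262) and the lip (px x≈294). The board foot, px 279–291 at row 153, is slightly towards the lip, which matches the pose being about 6 mm off. Correcting and lowering to just above the lip.

Emit:
jog_arm(
  increments=[
    [-0.002,-0.008,0,0],
    [-0.002,-0.008,0.02,0],
    [-0.002,-0.008,0.045,0],
    [-0.002,-0.008,0.07,0],
    [-0.002,-0.008,0.07,0],
    [-0.002,-0.008,0.07,0],
  ],
)

```text
clock: 8.9
position: [633.3, -242.2, 163.3]
ee_rot: [-0.679, 0.735, 0.003, -0.002]
contact_force: [0.6, 0.2, -0.7]
gripper_width: 9.4
```

```bash
python3 look.py w8; python3 - <<'E'
from h import *
im=cv2.imread('pics/w8.png'); crop(im,210,90,340,230,4,'pics/w8c.png')
st=read_state(); t=R.from_quat(st['ee_rot']).as_matrix(); b=st['position']+t@[0,1,125]
d=b-[626.3,-240.5,0]; Y=R.from_euler('z',-4.4,degrees=True).as_matrix()
print('bottom caddy frame',(Y.T@d).round(1))
s=get_image('side')[:,:,::-1]; crop(s,200,110,300,210,5,'pics/side8c.png')
E
```

```text
8.9 [ 633.3 -242.2  163.3] [[-0.079, -0.997, -0.008], [-0.997, 0.079, 0.002], [-0.002, 0.008, -1.0]] 9.42081498242581 [-0.128  0.54   0.044 -0.002 -1.082  0.05 ]
bottom caddy frame [ 5.2 -0.9 38.5]
```

View pics/w8c.png

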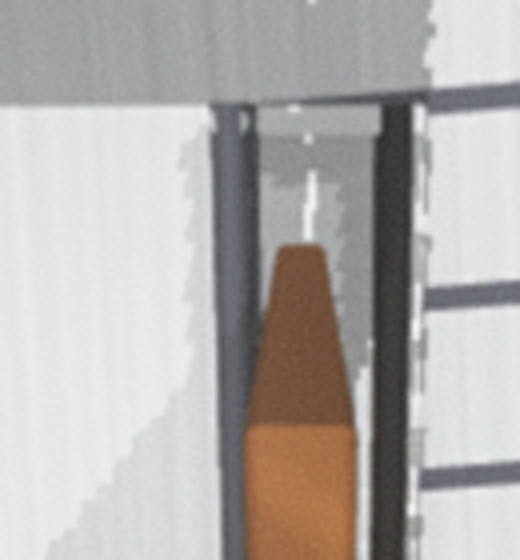

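View pics/side8c.png

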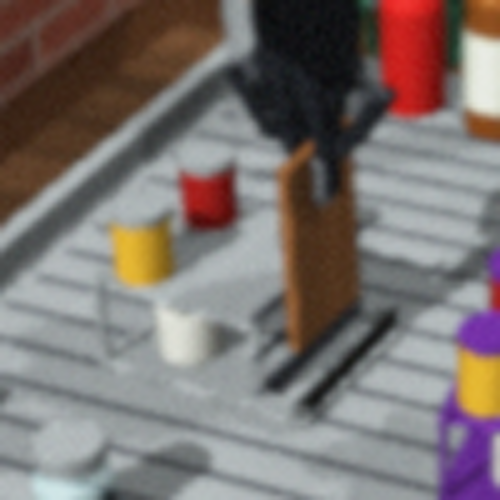

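The foot is over the slot with clear floor on both sides, at x_c≈5. Nudging -x by 3 mm and lowering.

Emit:
jog_arm(
  increments=[
    [0,0.003,0,0],
    [0,0.003,0.006,0],
    [0,0.003,0.012,0],
    [0,0.003,0.018,0],
    [0,0.003,0.024,0],
    [0,0.003,0.028,0],
    [0,0.003,0.028,0],
  ],
)

```text
clock: 9.88
position: [629.7, -241.8, 134.9]
ee_rot: [-0.678, 0.735, 0.004, -0.002]
contact_force: [-0.5, -0.5, -1.4]
gripper_width: 9.3
```

```bash
cat > bot.py <<'E'
from h import *
st=read_state(); t=R.from_quat(st['ee_rot']).as_matrix(); 
Y=R.from_euler('z',-4.4,degrees=True).as_matrix()
f=lambda v:(Y.T@(st['position']+t@v-[626.3,-240.5,0])).round(1)
print(st['clock'],'bottom(if gripped)',f([0,1,125]),'tcp',f([0,0,0]),'toolz',(Y.T@t[:,2]).round(4),'w',st['gripper_width'],'f',st['contact_force'].round(1))
E
python3 bot.py; python3 look.py w9;python3 - <<'E'
from h import *
im=cv2.imread('pics/w9.png'); crop(im,210,90,340,230,4,'pics/w9c.png')
E
```

```text
9.875 bottom(if gripped) [ 1.4 -0.8  9.9] tcp [  3.5  -1.  134.9] toolz [-0.0084  0.0022 -1.    ] w 9.329527211191898 f [-0.5 -0.5 -1.4]
9.875 [ 629.7 -241.8  134.9] [[-0.079, -0.997, -0.008], [-0.997, 0.079, 0.003], [-0.002, 0.008, -1.0]] 9.329527211191898 [-0.128  0.56   0.002 -0.002 -1.021  0.05 ]
```

View pics/w9c.png

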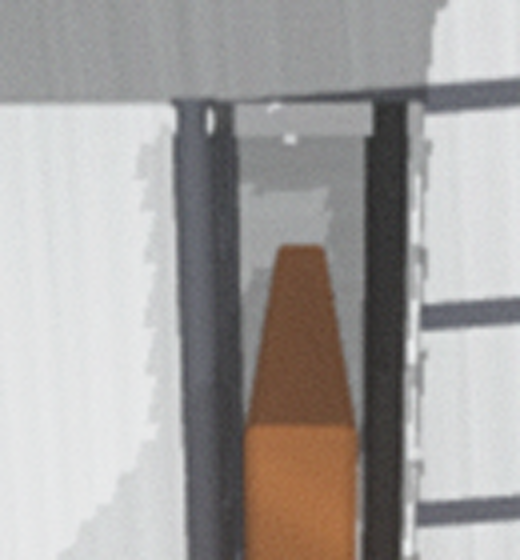

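The foot is inside the slot, with floor visible on both sides (lip inner px 365, backrest 238 in the crop), and its bottom is about 4 mm above the floor. Next I'll loosen to a ~25 mm gap and move the top to the -x side so the plank leans between the fingers with its foot in the slot.

Emit:
jog_arm(
  increments=[
    [0,0,0.003,0],
    [0,0,0.003,0],
    [0,0,0.008,0],
    [0,0.006,0.009,0],
    [0,0.012,0.009,0],
    [0,0.018,0.009,0],
    [0,0.024,0.009,0],
    [0,0.03,0.009,0],
    [0,0.034,0.009,0],
    [0,0.034,0.009,0],
  ],
  hand=-0.4,
)

```text
clock: 11.18
position: [595.7, -239.2, 126.7]
ee_rot: [-0.679, 0.735, 0.003, -0.002]
contact_force: [1.0, -0.6, 1.3]
gripper_width: 25.8
```

```bash
python3 bot.py; python3 look.py w10; python3 - <<'E'
from h import *
s=get_image('side')[:,:,::-1]; crop(s,200,110,300,210,5,'pics/side10c.png')
E
```

```text
11.175 bottom(if gripped) [-32.5  -0.8   1.8] tcp [-30.6  -1.  126.7] toolz [-0.0075  0.0019 -1.    ] w 25.813424140261127 f [ 1.  -0.6  1.3]
11.175 [ 595.7 -239.2  126.7] [[-0.079, -0.997, -0.007], [-0.997, 0.079, 0.002], [-0.002, 0.008, -1.0]] 25.813424140261127 [-0.131  0.518 -0.098 -0.002 -0.963  0.053]
```

View pics/w10.png

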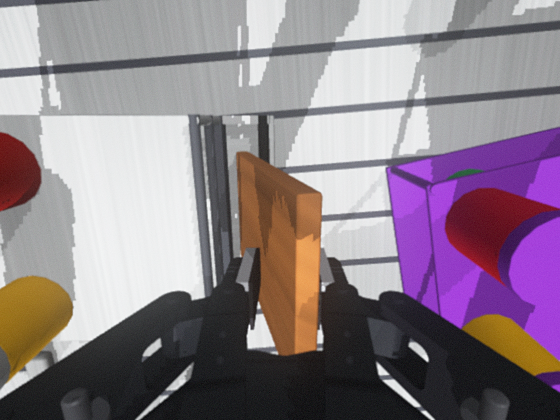

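View pics/side10c.png

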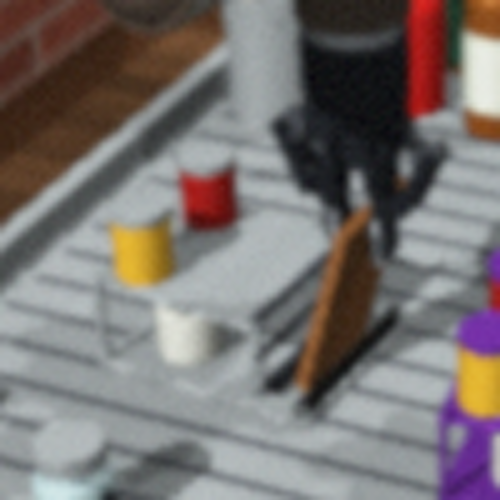

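The plank leans with its foot in the slot, its top edge at px (310,190) resting on the -x finger, at roughly 16–18°. I'll go a bit further for margin and measure.

Emit:
jog_arm(
  increments=[
    [0,0.006,0,0],
    [0,0.012,0,0],
    [0,0.015,0,0],
    [0,0.015,0,0],
    [0,0.015,0,0],
  ],
)

```text
clock: 11.9
position: [581.3, -238.0, 126.9]
ee_rot: [-0.679, 0.735, 0.003, -0.002]
contact_force: [-0.8, 0.1, 0.1]
gripper_width: 25.6
```

```bash
python3 bot.py; python3 look.py w11
```

```text
11.9 bottom(if gripped) [-46.9  -0.8   1.9] tcp [-45.1  -1.  126.9] toolz [-0.007   0.0018 -1.    ] w 25.61969065150894 f [-0.8  0.1  0.1]
11.9 [ 581.3 -238.   126.9] [[-0.079, -0.997, -0.007], [-0.997, 0.079, 0.002], [-0.002, 0.007, -1.0]] 25.61969065150894 [-0.132  0.497 -0.135 -0.002 -0.946  0.054]
```

View pics/w11.png

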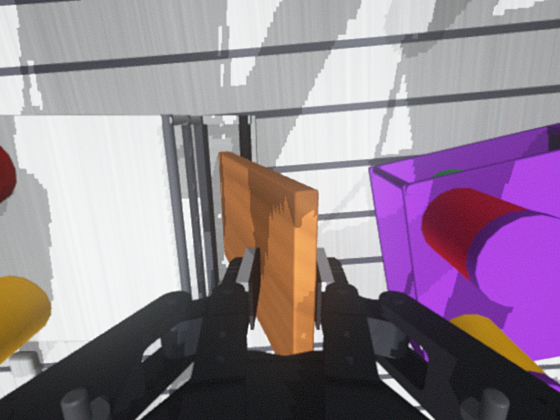

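```bash
python3 - <<'E'
from h import *
im=cv2.imread('pics/w11.png'); crop(im,200,130,340,230,5,'pics/w11c.png')
E
```

```text
(no output)
```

View pics/w11c.png

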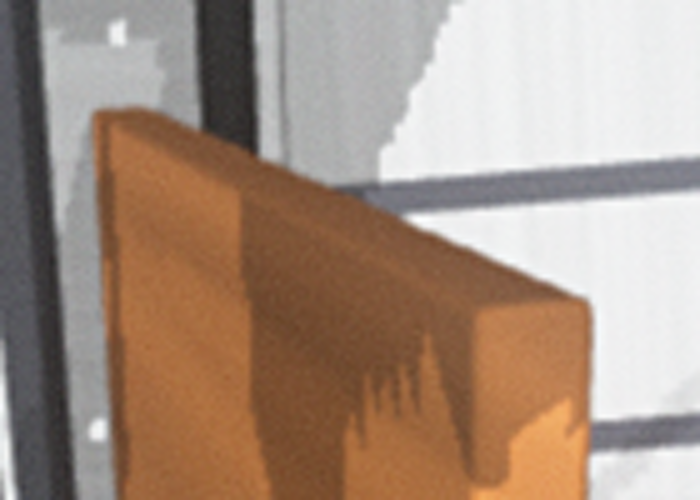

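```bash
python3 - <<'E'
from h import *
import pickle
from scipy.optimize import least_squares
st=pickle.load(open('pics/w11.pkl','rb')); C=cam('wrist',st)
px=np.array([[475,308],[590,300],[97,113],[148,108]])/5+[200,130]
m=[[5,-45,150],[-5,-45,150],[5,-45,0],[-5,-45,0]]
f=lambda p:np.r_[(proj(C,bpts([*p[:3],p[3]],m,p[4]))-px).ravel(),(p[3]+4.4)]
r=least_squares(f,[627,-240,8,-4.4,20]);print(r.x.round(1),r.fun.round(1))
Y=R.from_euler('z',-4.4,degrees=True).as_matrix();print((Y.T@(r.x[:3]-[626.3,-240.5,0])).round(1))
E
```

```text
[ 629.5 -241.5   -1.    -4.7   22.5] [ 0.   0.3 -0.1 -0.4 -0.9 -0.2  0.9  0.4 -0.3]
[ 3.3 -0.8 -1. ]
```

Lean is 22.5°, with the foot at x_c = 3.3, y_c = -0.8 and in the slot. The fitted z of about -1 is biased low; physically it is on the floor at 6. Condition 1 is held. Now straightening with the -x finger.

Emit:
jog_arm(
  increments=[
    [0,-0.007,0,0],
    [0,-0.014,0,0],
    [0,-0.021,0,0],
    [0,-0.028,0,0],
    [0,-0.035,0,0],
    [0,-0.042,0,0],
    [0,-0.048,0,0],
    [0,-0.053,0,0],
    [0,-0.057,0,0],
    [0,-0.061,0,0],
  ],
)

```text
clock: 13.2
position: [642.3, -242.9, 126.5]
ee_rot: [-0.679, 0.735, 0.003, -0.002]
contact_force: [0.3, 0.5, -0.2]
gripper_width: 25.7
```

Emit:
jog_arm(
  increments=[
    [0,0,0,0],
    [0,0,0,0],
  ],
)

```text
clock: 13.45
position: [642.2, -242.8, 126.4]
ee_rot: [-0.679, 0.735, 0.003, -0.002]
contact_force: [0.2, -1.1, -0.1]
gripper_width: 25.7
```

```bash
python3 bot.py; python3 look.py w12
```

```text
13.45 bottom(if gripped) [14.1 -0.9  1.4] tcp [ 16.   -1.1 126.4] toolz [-0.0074  0.0019 -1.    ] w 25.666749361078804 f [ 0.2 -1.1 -0.1]
13.45 [ 642.2 -242.8  126.4] [[-0.079, -0.997, -0.007], [-0.997, 0.079, 0.002], [-0.002, 0.007, -1.0]] 25.666749361078804 [-0.127  0.586  0.027 -0.002 -1.019  0.049]
```

View pics/w12.png

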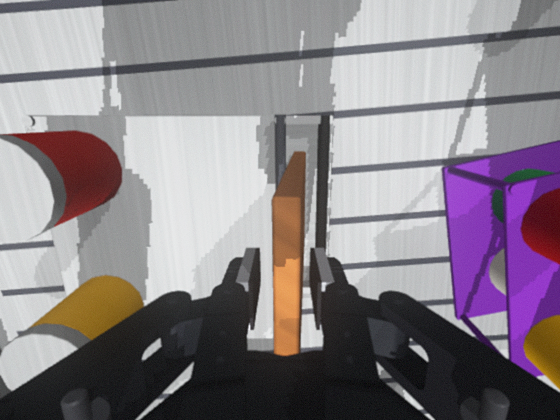

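The plank now stands upright, leaning slightly on the backrest. Both pads stand clear of it: board px 273–303, pads at 258 and 312. Opening further and retreating straight up.

Emit:
jog_arm(
  increments=[
    [0,0,0,0],
    [0,0,0,0],
    [0,0,-0.005,0],
    [0,0,-0.02,0],
    [0,0,-0.045,0],
    [0,0,-0.09,0],
    [0,0,-0.14,0],
    [0,0,-0.18,0],
    [0,0,-0.18,0],
  ],
  hand=0.2,
)

```text
clock: 14.62
position: [644.8, -243.9, 313.0]
ee_rot: [-0.679, 0.734, -0.001, 0.001]
contact_force: [1.0, 1.0, 0.6]
gripper_width: 51.5
```

```bash
python3 bot.py; python3 look.py w13; python3 - <<'E'
from h import *
s=get_image('side')[:,:,::-1]; cv2.imwrite('pics/side13.png',s); crop(s,180,110,300,220,5,'pics/side13c.png')
s=get_image('scene')[:,:,::-1]; cv2.imwrite('pics/scene13.png',s)
E
```

```text
14.625 bottom(if gripped) [ 18.2  -2.  188. ] tcp [ 18.7  -2.  313. ] toolz [ 3.6e-03 -2.0e-04 -1.0e+00] w 51.47928724962169 f [1.  1.  0.6]
14.625 [ 644.8 -243.9  313. ] [[-0.079, -0.997, 0.004], [-0.997, 0.079, -0.0], [0.0, -0.004, -1.0]] 51.47928724962169 [-0.128  0.466  0.296  0.    -1.397  0.049]
```

View pics/w13.png

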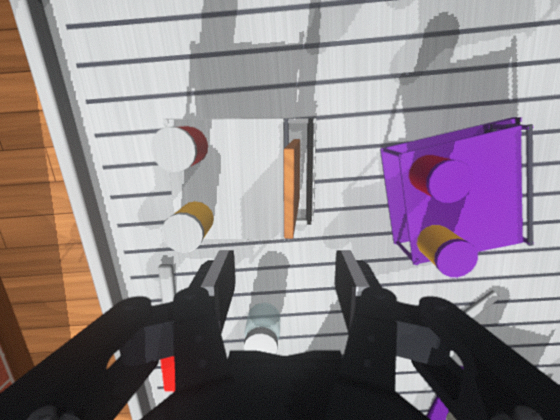

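View pics/side13c.png

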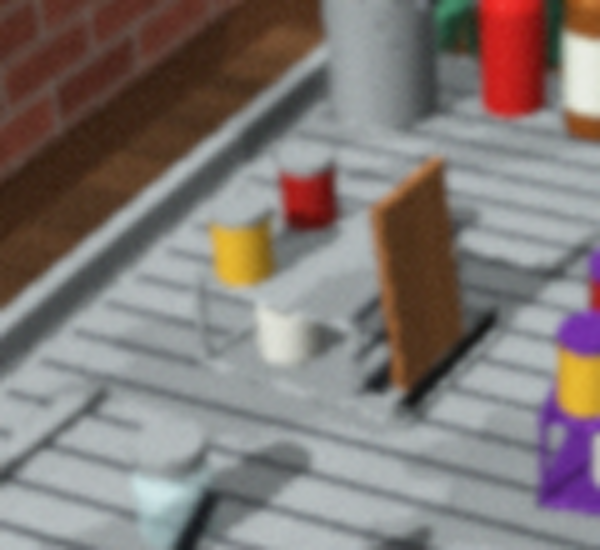

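View pics/scene13.png

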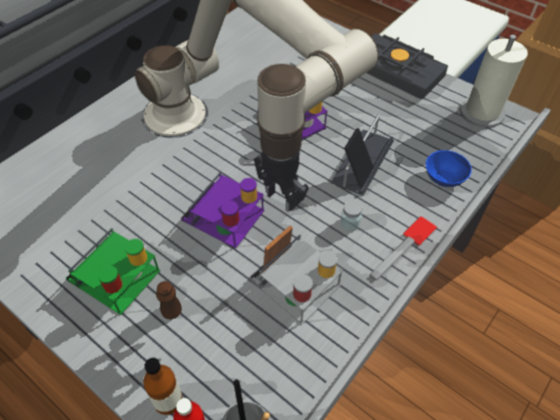

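The plank stands in the slot leaning back on the backrest, and the gripper is clear. I'll check the final tilt and whether the slate or jar moved.

```bash
python3 - <<'E'
from h import *
im=cv2.imread('pics/w13.png'); crop(im,260,110,340,250,4,'pics/w13c.png')
a=cv2.imread('pics/scene0.png');b=cv2.imread('pics/scene13.png')
g=lambda i:cv2.cvtColor(i,cv2.COLOR_BGR2GRAY)
for n,(x0,y0,x1,y1) in dict(jar=(340,200,365,232),slate=(342,125,372,190)).items():
    r=cv2.matchTemplate(g(b)[y0-8:y1+8,x0-8:x1+8],g(a)[y0:y1,x0:x1],cv2.TM_CCOEFF_NORMED); _,v,_,l=cv2.minMaxLoc(r); print(n,v,np.array(l)-8)
E
```

```text
jar 0.9499598145484924 [0 0]
slate 0.9346627593040466 [0 0]
```

View pics/w13c.png

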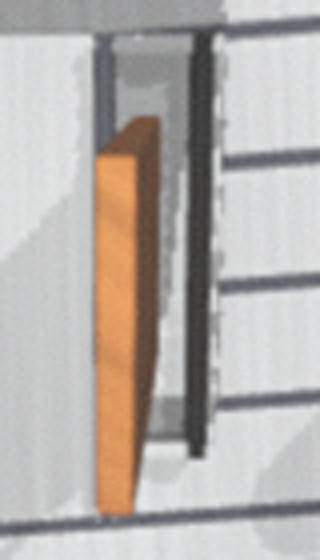

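```bash
python3 - <<'E'
from h import *
import pickle
from scipy.optimize import least_squares
st=pickle.load(open('pics/w13.pkl','rb')); C=cam('wrist',st)
px=np.array([[96,155],[136,155],[98,514],[133,514],[159,118]])/4+[260,110]
m=[[5,-45,150],[-5,-45,150],[5,45,150],[-5,45,150],[-5,-45,0]]
f=lambda p:np.r_[(proj(C,bpts([*p[:3],p[3]],m,p[4]))-px).ravel(),(p[2]-6)/2]
r=least_squares(f,[627,-240,6,-4.4,-3]);print(r.x.round(1),r.fun.round(1))
Y=R.from_euler('z',-4.4,degrees=True).as_matrix();print((Y.T@(r.x[:3]-[626.3,-240.5,0])).round(1))
E
```

```text
[ 628.8 -242.6    4.9   -4.4   -4.5] [-0.3 -0.1  0.4  0.  -0.6  0.2  0.5  0.5  0.  -0.8 -0.5]
[ 2.7 -1.9  4.9]
```

The final pose is x_c 2.7, y_c -1.9, z≈5, tilt 4.5° and yaw aligned to the caddy. The slate and jar show no shift in the pictures. Handing in.

```bash
python3 -c "
from bench import *
print(job_done()); print(read_state()['clock'])"
```

```text
the job is handed in; nothing more can be done
None
the job is handed in; nothing more can be done
```

The cedar plank is standing in the front slot of the steel caddy, leaning lightly on the backrest. I handed the job in at about 15 s on the robot's clock.

**One deviation from your method:** the jog interface can't tilt the tool, so I couldn't grip the plank along its slant or lower it into the slot slanted. Instead I did this:
1. I pushed the plank upright in the stand with the fingers open, gripped it and lifted it straight up.
2. I carried it to the caddy and lowered its foot into the slot upright.
3. I loosened the fingers to a gap of about 26 mm, so the plank leaned to the front side with its foot in the slot. I then pushed it upright against the backrest, opened and retreated upwards.

**Last checks:**
- **Leaning in the slot:** I measured 22.5°, with the lower edge at x 3.3 and y -0.8 mm in the caddy frame, held for longer than 0.1 s.
- **Final pose:** the lower edge is at x 2.7, y -1.9 and z about 5 mm. The plank leans back 4.5° and lines up with the caddy.
- **Slate and jar:** neither shows any shift between the first and last scene pictures, and the gripper is clear of everything.
- **Disagreement:** the fitted heights came out low. The leaning fit gave z -1 mm and the final one about 5 mm, though the slot floor is at 6 mm. I took this as calibration and pixel error, since the pictures show the foot on the floor.

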